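Uncover the stamp and hold it down

ROBOT

A 7-joint arm with a two-finger parallel gripper is mounted at the origin on the work surface; the furniture and walls round the work are solid. World frame = base frame: x ahead of the robot, y to its left, z up, the work surface at z = 0. Lengths are in m, angles in rad, forces in N, time in s.
With the tool pointing down it reaches from about 0.425 to 0.875 m from the base axis. Payload 9.9 kg.
Tool frame: the origin (TCP) lies on the centre line of the jaws, within the pads' length; the fingertips stand 14 mm ahead of it and the grasp point (between the pads) lies 5 mm behind it; z points along the fingers, y is the line along which they close (so a half turn about z gives the same grasp; the last joint's range is limited). The gripper opens to 85 mm and grips with 20 to 120 N. Pads are 22 mm wide; open, the fingers measure 114 mm over their backs; the gripper's body (76 mm by 85 mm) begins 54 mm behind the grasp point. The pads swing forward as they close: fully open they stand 13 mm farther back than shut.
Start: joints at [1.195, 0.576, 0.025, 1.437, -0.015, 1.129, -0.057], TCP at [0.194, -0.646, 0.21] pointing down, gripper open.
Joint ranges: [-2.76, 2.76], [-0.34, 2.15], [-1.52, 1.57], [0.19, 2.46], [-1.09, 4.23], [0.17, 1.99], [-2.82, 2.82]. Speed limits (rad/s): [2.22, 2.22, 3.01, 3.01, 3.14, 3.14, 3.14].

INTERFACE

Orientations are given as a unit quaternion [x, y, z, w].
In Python, from station import arm gives the robot as it stands.
- The arm moves only by the tool send_rows, never from a script. Its argument "plan" is one flat list of numbers, 7 for each row, row after row: the shift along the tool's x, y, z in mm, then the turn, a rotation vector about the tool's x, y, z in rad, then the opening, from -1 (shut) to 1 (fully open). In form: [x, y, z, rx, ry, rz, fingers, x, y, z, rx, ry, rz, fingers, ...]. A call has 1 to 8 rows; each row shifts and turns the commanded pose from where the row before left it, along the tool's axes as they then stand; what a row does not reach is not made up. A row lasts 1/8 s, in which the tool goes at most 62.5 mm and 10.7 degrees, less where a joint would pass 70% of its speed; a pose out of reach is approached as far as the arm can. A call is refused whole if a number of a shift passes 62.5 or a number of a turn 0.188, either way. A call with a gripper value outside its range is refused whole. The fingers move at their own pace and stop on an object; "newtons" is the grip in N (left out, the last holds). Time passes only in rows, so rows that do not move let the fingers close. It gives the time, the measured TCP pose, the force, the opening and the grip force at its end, in the units of the state.
- arm.state(): the state, without advancing time (a new reading comes with each control period).
- arm.get_image(name): name is "scene" or "top" or "wrist"; returns the picture (480x640x3 uint8, red, green, blue); there is no depth.
- arm.get_calibration(name): a dict with "mtx" (3x3 intrinsics, pixels), "R" (3x3) and "t" (3): a world point X has camera coordinates R X + t. Camera axes: x right, y down, z forward; pixel columns grow to the right and rows downward; lengths in m; the calibration is good to about 2 mm. The wrist camera is an equidistant fisheye: a pixel r from the principal point sees the ray r / f radians off the axis. A picture is of the moment at which its call begins: read the wrist's pose just before it. get_calibration takes no time and is no camera call; for the wrist camera it gives the pose at the moment of the call.
- arm.finish_job(): hands the job in; it is judged then, once.
The state is a dict: "time": time; "joint_positions": joint angles; "dq": joint speeds; "joint_torque": joint torques, N m; "eef_pos": TCP position; "ee_rot": TCP orientation; "force": force on the tool from outside, world axes, zero at the start; "torque": the same for the moment, N m; "width": opening from 0.0 (shut) to 1.0 (fully open); "finger_force": force on a finger pad.
Only numpy, scipy, OpenCV 4.12 (cv2) and the standard library are available. Lean on these libraries where they do the work, as an engineer would, in place of code of your own. Each camera call takes 0.05 s, during which the arm holds its last target. There are 200 camera calls.

TASK

Tip the blue lid up by its black tab, lift it off the grey tub and lay it flat, right way up, on the bare desk. Then press the stamp that stands in the tub fully down onto its slip of paper, never pushing harder than 50 N, and keep it down: your program finishes while the robot is still holding the stamp fully pressed. Leave the stamp in the tub and the other things on the desk where they are.

Things in the scene. Friction and masses are not known exactly. Their poses are not given: they have to be found in the camera images.
- tub: grey open-topped rectangular tub with the stamp in it, fixed to the desk; outside 126 mm along its own x, 110 mm along its own y, rim 94 mm above the desk, walls 6 mm, floor 6 mm thick (inside 114 x 98 mm) with a slip of paper on it. Origin: centre of its underside; z up. Its x axis points away from the robot, within 35 degrees. To the tub's left (+y) the desk is bare from y = 0.17 to 0.33 for x = 0.40 to 0.57: room for the lid
- lid: blue loose lid, 0.1 to 0.25 kg, not latched. Origin: centre of its underside, z up, x towards the tab (the far side of the tub, lid's axes parallel to the tub's). A 132 x 116 x 7 mm plate rests on the tub's rim; a lip under it reaches 6 mm down inside the rim with 3.5 mm play all round. Lying on the desk it stands on the lip
- lid_centre (a point): centre of the lid's plate, 9.5 mm above the lid's underside (so 9.5 mm above the desk when the lid lies flat on it); axes as the lid's
- lid_tab (a point): centre of the lid's upright black tab, which is 36 mm long (lid x), 14 mm thick (lid y) and stands 33 mm above the lid's plate; it sits beside the lid's far edge, 44 mm from the lid's middle along lid x, and 19.5 mm above the plate's centre. Pinch it across its thickness
- stamp_top (a point): centre of the top face of the stamp's black body, the place to push; 81 mm above the desk when up, 69 mm when fully down; top face about 44 x 68 mm (stamp x, y), slightly rounded at its edges
- stamp: black self-inking stamp, 46 x 68 x 75 mm, standing loose on the tub's floor on its frame; origin at the centre of its underside, z up. It is inside the tub, hidden while the lid is on
- stamp_body (a joint): how far the stamp's body is pushed down in its frame, m: 0 = up, 0.012 = fully down on its stop. A spring pushes it back: about 5 N at the start of the stroke, 13 N at the stop; it comes up at once when let go
- gel_bottle: clear gel bottle with blue cap, 38x47x106 mm, standing at the back of the desk; bystander; origin at the centre of its underside
- glue_stick: red and white glue stick, 27 mm across, 92 mm tall, standing at the back of the desk; bystander; origin at the centre of its underside
- stapler: blue stapler, 37x145x55 mm, lying to the right; bystander; origin at the centre of its underside
- clip_box: small box with a green lid, 52x64x21 mm, lying to the right; bystander; origin at the centre of its underside

How it is judged:
On the way, in this order (a step that is already met when the one before it is completed fails the run):
1. the robot's fingers tip the lid up over the tub (7 degrees or more) (angle between lid_centre's own z axis and vertical above 0.12 rad and horizontal distance between lid_centre and tub below 0.1 m and contact force between the fingers and lid above 0.3 N), for 0.05 s.
2. the lid lies flat on the desk, let go (height (world z) of lid_centre between 0 and 0.016 m and angle between lid_centre's own z axis and vertical below 0.1 rad and contact force between the fingers and lid below 0.2 N and linear speed of lid below 0.02 m/s), for 0.3 s.
3. the stamp is held down within 2 mm of its stop for 1 s (value of joint stamp_body above 0.01 m and contact force between the fingers and stamp above 4 N and angle between stamp's own z axis and vertical below 0.12 rad and horizontal distance between stamp_top and tub below 0.04 m), for 1 s.
At the end, for the whole second after the job is handed in: The robot is holding the stamp down: travel more than 10 of its 12 mm, pushed by the fingers with more than 4 N, stamp upright (within 7 degrees) and within 40 mm of the tub's middle; the lid lies flat (within 6 degrees), right way up, at rest on the bare desk, not touched by the fingers (all of step 2 and all of step 3 and velocity of joint stamp_body below 0.01 m/s); the arm keeps its last pose, push and grip.
It fails at once if the fingers push the stamp harder than 50 N (contact force between the fingers and stamp above 50 N).
It fails at once if one of the other things on the desk is shoved more than 30 mm or knocked over (distance of any of gel_bottle, glue_stick, stapler, clip_box from where it was at the start of the episode above 0.03 m).
It also fails if it takes over 54 s, if anything falls off the work surface, if the arm or the gripper's body presses on something with over 40 N, if the wrist force passes 120 N, or if a joint passes its speed limit or range.

## Working session

There is one attempt and no reset: what is moved stays moved. The work goes in short steps, Python scripts to look and compute and a tool call to move; the robot and the scene stay as the last step left them, time stands still between calls to the robot, and variables do not carry over. Pictures are saved under pics/ and viewed, at most 10 in all, crops included, and the job is handed in when it is done.

Besides the shell and the picture viewer there is one more tool, called after "Emit:" by a JSON object that holds its "op" and its "data". send_rows: Moves the arm, as the interface text tells. Its arguments: {"type":"object","properties":{"plan":{"type":"array"},"newtons":{"type":"number"}},"required":["plan"]}

```bash
mkdir -p pics; python3 - <<'E'
from station import arm
import cv2
s=arm.state();print(s)
for n in("top","scene"):
    cv2.imwrite(f"pics/{n}0.png",arm.get_image(n)[:,:,::-1]);c=arm.get_calibration(n);print(n,c)
E
```

```text
{'time': 0.0, 'joint_positions': array([ 1.19518919,  0.57653197,  0.02479871,  1.43794766, -0.01496915,
        1.12898601, -0.05651678]), 'dq': array([-0.0012318 , -0.00103256, -0.0012324 , -0.00154393, -0.00054256,
       -0.00065913, -0.00113876]), 'joint_torque': array([-6.33723230e-04, -7.65758872e+01,  2.25037180e+00, -2.85963768e+01,
        1.54705974e-02,  1.28735494e-02,  6.77743088e-06]), 'eef_pos': array([ 0.19405891, -0.64597497,  0.20902777]), 'ee_rot': array([ 9.89369643e-01,  1.45420071e-01, -1.68060094e-04, -8.27636953e-04]), 'force': array([-0.54915745,  0.30528717,  0.52879964]), 'torque': array([ 0.02993932, -0.02865992, -0.01697272]), 'finger_force': 0.0, 'width': 0.9965280054149859}
top {'mtx': array([[442.07098207,   0.        , 315.92350852],
       [  0.        , 442.07098207, 244.26378248],
       [  0.        ,   0.        ,   1.        ]]), 'R': array([[-0.00540324, -0.99985158,  0.01635914],
       [-0.9861274 ,  0.00261354, -0.16596966],
       [ 0.16590227, -0.01702897, -0.98599516]]), 't': array([-0.06487213,  0.53383847,  0.8781958 ])}
scene {'mtx': array([[440.61924238,   0.        , 316.89832604],
       [  0.        , 440.61924238, 245.25288377],
       [  0.        ,   0.        ,   1.        ]]), 'R': array([[-0.90010465, -0.43560366,  0.00781447],
       [-0.18767215,  0.37148236, -0.90927445],
       [ 0.39318034, -0.81990872, -0.41612368]]), 't': array([0.46040417, 0.22188896, 0.62417525])}
```

View pics/top0.png

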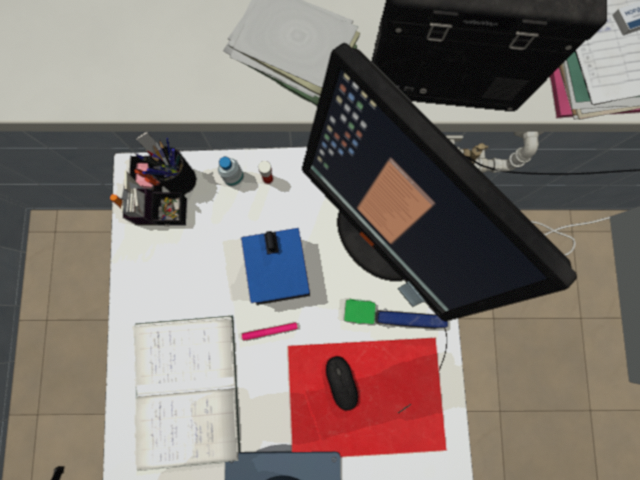

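View pics/scene0.png

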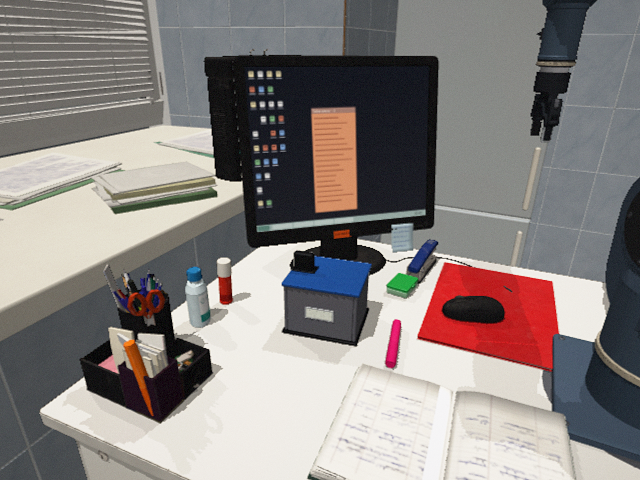

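```bash
cat > h.py <<'E'
import numpy as np,cv2
from station import arm
def ray(n,u,v,c=None):
    c=c or arm.get_calibration(n);K=c["mtx"];R=np.array(c["R"]);t=np.array(c["t"])
    x=(u-K[0,2])/K[0,0];y=(v-K[1,2])/K[1,1]
    if n=="wrist":
        r=np.hypot(x,y);d=np.array([np.sin(r)*x/max(r,1e-9),np.sin(r)*y/max(r,1e-9),np.cos(r)])
    else:d=np.array([x,y,1.])
    return -R.T@t,R.T@d
def at(n,u,v,z,c=None):
    o,d=ray(n,u,v,c);return (o+d*(z-o[2])/d[2]).round(4)
def proj(n,X,c=None):
    c=c or arm.get_calibration(n);K=c["mtx"];p=np.array(c["R"])@X+c["t"]
    if n=="wrist":
        a=np.arctan2(np.hypot(p[0],p[1]),p[2]);q=p[:2]/np.hypot(p[0],p[1])*a
    else:q=p[:2]/p[2]
    return np.array([K[0,0]*q[0]+K[0,2],K[1,1]*q[1]+K[1,2]]).round(1)
def tri(n1,u1,v1,n2,u2,v2):
    o1,d1=ray(n1,u1,v1);o2,d2=ray(n2,u2,v2)
    s=np.linalg.lstsq(np.c_[d1,-d2],o2-o1,rcond=None)[0];a,b=o1+d1*s[0],o2+d2*s[1]
    return ((a+b)/2).round(3),np.linalg.norm(a-b).round(3)
E
python3 - <<'E'
from h import *
im=cv2.imread("pics/top0.png")[215:315,230:330];cv2.imwrite("pics/c1.png",cv2.resize(im,None,fx=6,fy=6,interpolation=cv2.INTER_CUBIC))
for p in((242,238),(298,229),(310,296),(253,303)):print(at("top",*p,.101))
print("monitor screen corners top/scene")
print(tri("top",345,45,"scene",240,60),tri("top",572,282,"scene",437,58))
print(tri("top",304,170,"scene",250,244),tri("top",443,315,"scene",434,228))
E
```

```text
[0.537  0.0788 0.101 ]
[ 0.5548 -0.0309  0.101 ]
[ 0.4234 -0.0541  0.101 ]
[0.4105 0.055  0.101 ]
monitor screen corners top/scene
(array([ 0.727, -0.102,  0.431]), np.float64(0.009)) (array([ 0.42 , -0.366,  0.433]), np.float64(0.004))
(array([ 0.682, -0.042,  0.089]), np.float64(0.002)) (array([ 0.379, -0.317,  0.08 ]), np.float64(0.015))
```

View pics/c1.png

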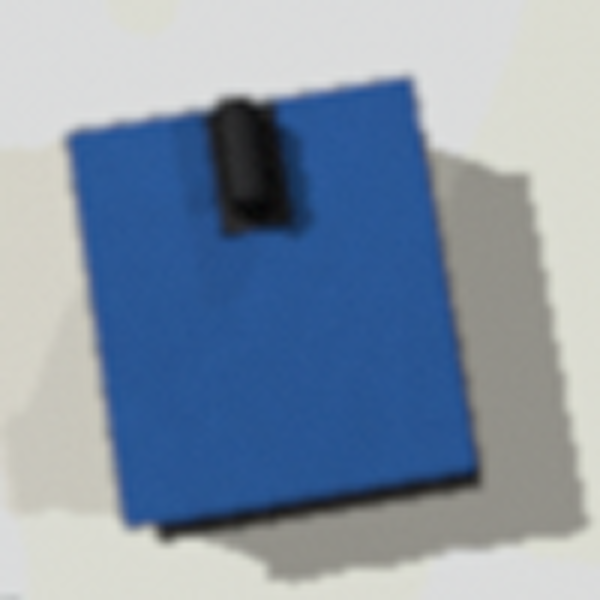

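Emit:
{"op": "send_rows", "data": {"plan": [0,0,-50,0,0,0,1,0,0,-50,0,0,0,1,0,0,-50,0,0,0,1,0,0,-50,0,0,0,1,0,0,-50,0,0,0,1,10,-40,-50,0,0,0,1,13,-50,0,0,0,0,1,13,-50,0,0,0,0,1]}}

```text
time: 1.1
eef_pos: [0.1884, -0.5021, 0.508]
ee_rot: [0.989, 0.145, 0.0, 0.0]
force: [0.0, -0.6, 2.0]
width: 1.001
finger_force: 0.0
```

```bash
python3 - <<'E'
from h import *
P=[(241.3,237),(298.7,227.8),(309.7,294.2),(251.3,302.5)]
Q=np.array([at("top",*p,.101) for p in P]);TL,TR,BR,BL=Q[:,:2]
print(Q.tolist(),Q.mean(0),[np.linalg.norm(a).round(4) for a in(TL-TR,TR-BR,BR-BL,BL-TL)])
d=(TL+TR-BL-BR);e=TL+BL-TR-BR;yaw=np.arctan2(d[1],d[0]);print(np.degrees(yaw),np.degrees(np.arctan2(-e[0],e[1])))
c=Q.mean(0)[:2];print("tab",c+.044*np.array([np.cos(yaw),np.sin(yaw)]))
print("tabtop px",at("top",230+240/6,215+100/6,.134),at("top",230+253/6,215+200/6,.134))
E
```

```text
[[0.539, 0.0802, 0.101], [0.5572, -0.0323, 0.101], [0.4268, -0.0536, 0.101], [0.4115, 0.0582, 0.101]] [0.483625 0.013125 0.101   ] [np.float64(0.114), np.float64(0.1321), np.float64(0.1128), np.float64(0.1294)]
9.530758700955777 8.494538042424944
tab [0.52701766 0.02041039]
tabtop px [0.543  0.0212 0.134 ] [0.5111 0.0168 0.134 ]
```

Emit:
{"op": "send_rows", "data": {"plan": [29,-26,0,0,0,0,1,29,-26,0,0,0,0,1,29,-26,0,0,0,0,1,40,-30,0,0,0,0,1,40,-30,0,0,0,0,1,40,-30,0,0,0,0,1,40,-30,0,0,0,0,1,34,-42,0,0,0,0,1]}}

```text
time: 2.1
eef_pos: [0.3893, -0.1916, 0.5075]
ee_rot: [0.989, 0.145, -0.0, -0.0]
force: [0.4, -0.4, -0.4]
width: 1.0
finger_force: 0.0
```

Emit:
{"op": "send_rows", "data": {"plan": [39,-43,0,0,0,0,1,39,-43,0,0,0,0,1,39,-43,0,0,0,0,1,39,-43,0,0,0,0,1,0,0,50,0,0,0.13,1,0,0,50,0,0,0,1,0,0,50,0,0,0,1,0,0,0,0,0,0,1]}}

```text
time: 3.1
eef_pos: [0.4864, 0.0162, 0.3555]
ee_rot: [0.997, 0.081, -0.003, 0.0]
force: [0.7, 0.3, 1.5]
width: 1.002
finger_force: 0.0
```

```bash
python3 - <<'E'
from h import *
c=arm.get_calibration("wrist");im=arm.get_image("wrist")
np.save("w1.npy",c,allow_pickle=True)
cv2.imwrite("pics/w1.png",im[:,:,::-1]);print(c)
for p in((.527,.0205,.134),(.484,.013,.101)):print(proj("wrist",np.array(p),c))
E
```

```text
{'mtx': array([[371.64829954,   0.        , 323.75629685],
       [  0.        , 371.64829954, 234.13918065],
       [  0.        ,   0.        ,   1.        ]]), 'R': array([[ 1.61915906e-01, -9.86804551e-01, -1.35018530e-04],
       [-9.44630056e-01, -1.55035441e-01,  2.89202470e-01],
       [-2.85407246e-01, -4.66989373e-02, -9.57267942e-01]]), 't': array([-0.06159041,  0.38096232,  0.65733589])}
[327.1 155.4]
[327.2 191.1]
```

View pics/w1.png

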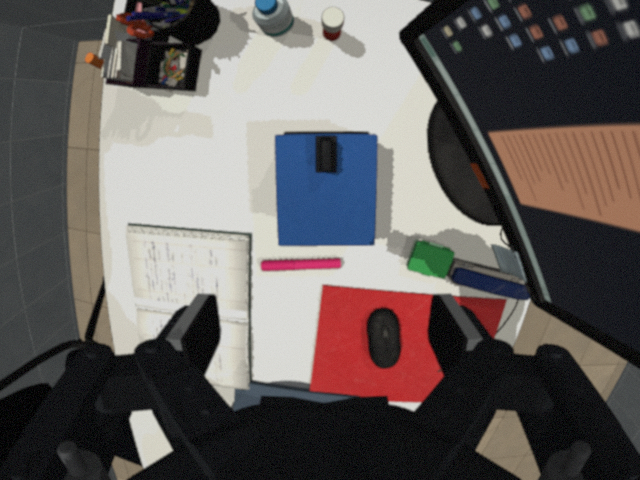

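Emit:
{"op": "send_rows", "data": {"plan": [21,1,50,0,0,0,0.3,21,1,50,0,0,0,0,0,0,50,0,0,0,0,0,0,50,0,0,0,0,0,0,20,0,0,0,0,0,0,13,0,0,0,0,0,0,0,0,0,0,0]}}

```text
time: 4.03
eef_pos: [0.5314, 0.0217, 0.1259]
ee_rot: [0.997, 0.081, 0.001, 0.0]
force: [0.0, 0.1, 0.4]
width: 0.499
finger_force: 0.0
```

```bash
python3 - <<'E'
from h import *
cv2.imwrite("pics/w2.png",arm.get_image("wrist")[60:420,100:540,::-1]);print(arm.state()["eef_pos"],arm.state()["ee_rot"])
E
```

```text
[0.53151829 0.02174115 0.12636395] [9.96740756e-01 8.06652939e-02 9.87321385e-04 1.21295058e-05]
```

View pics/w2.png

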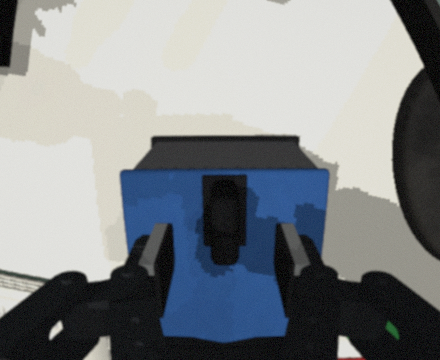

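```bash
python3 - <<'E'
from h import *
c=arm.get_calibration("wrist");o=np.array([100,60]);y=np.radians(9.2);x=np.array([np.cos(y),np.sin(y),0]);n=np.array([-x[1],x[0],0])
T=arm.state()["eef_pos"]
print("TCP",proj("wrist",T,c)-o)
t=np.array([.527,.0205,.134])
for s in(-.018,.018):print("tab end top",proj("wrist",t+s*x,c)-o)
for s in(-.058,.058):print("far corners",proj("wrist",np.array([.484,.013,.101])+.066*x+s*n,c)-o)
for v in (177,260):print(at("wrist",325,v+60,.134,c))
for u in (121,328):print(at("wrist",u+100,170+60,.101,c))
E
```

```text
TCP [226.1 219.6]
tab end top [227.  268.3]
tab end top [227.4 199. ]
far corners [333.9 170.1]
far corners [121.1 169.8]
[0.5548 0.0261 0.134 ]
[0.5137 0.0194 0.134 ]
[0.5397 0.0808 0.101 ]
[ 0.5579 -0.0303  0.101 ]
```

Emit:
{"op": "send_rows", "data": {"plan": [-3,0,7,0,0,0,0,0,0,0,0,0,0,-1,0,0,0,0,0,0,-1,0,0,0,0,0,0,-1,0,0,0,0,0,0,-1,0,0,0,0,0,0,-1], "newtons": 80}}

```text
time: 4.82
eef_pos: [0.5273, 0.0211, 0.1181]
ee_rot: [0.997, 0.081, 0.0, -0.0]
force: [0.0, 0.3, -0.6]
width: -0.0
finger_force: 0.0
```

```bash
python3 - <<'E'
from h import *
w=arm.get_image("wrist")[60:420,100:540,::-1];s=arm.get_image("scene")[180:360,220:440,::-1]
cv2.imwrite("pics/w3.png",np.hstack([cv2.resize(w,(400,327)),cv2.resize(s,(400,327))]));print(arm.state())
E
```

```text
{'time': 4.925, 'joint_positions': array([ 0.14972896,  0.48577748, -0.40382092,  1.93265656,  0.26533558,
        0.77481405, -1.81232558]), 'dq': array([-0.00035619,  0.00107813, -0.00107041,  0.00091926,  0.0001063 ,
       -0.00014995, -0.00011087]), 'joint_torque': array([ 1.80750514e-03, -6.12001777e+01, -4.00038376e+00, -2.13911301e+01,
        1.10954474e-02,  2.21943017e-03,  3.50738746e-04]), 'eef_pos': array([0.52726086, 0.02109779, 0.11810879]), 'ee_rot': array([ 9.96728287e-01,  8.08252489e-02, -3.41311016e-05,  1.50539366e-06]), 'force': array([0.46536883, 0.08275386, 0.4828443 ]), 'torque': array([ 0.00937327, -0.06256721,  0.02618094]), 'finger_force': 0.0, 'width': -0.0016499203478897086}
```

View pics/w3.png

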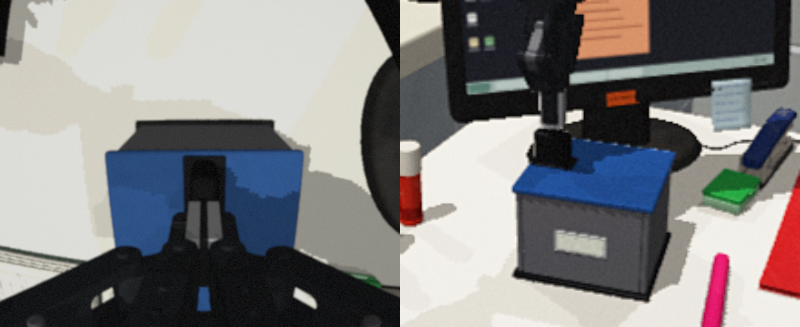

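```bash
python3 - <<'E'
from h import *
T=arm.state()["eef_pos"];y=np.radians(9.2);x=np.array([np.cos(y),np.sin(y),0])
for n,f in(("wrist",lambda p:(p-[100,60])*400/440),("scene",lambda p:(p-[220,180])*400/220+[400,0])):
  for dz in(.04,.02,.0,-.014):print(n,dz,f(proj(n,T+[0,0,dz])))
  for s in(-.018,.018):
    for z in(.101,.134):print(" tab",s,z,f(proj(n,np.array([.527,.0205,z])+s*x)))
im=cv2.imread("pics/w3.png")
a=cv2.resize(im[140:260,140:280],None,fx=2.8,fy=2.8,interpolation=cv2.INTER_CUBIC);b=cv2.resize(im[80:200,500:640],None,fx=2.8,fy=2.8,interpolation=cv2.INTER_CUBIC)
cv2.imwrite("pics/w4.png",np.hstack([a,b]))
E
```

```text
wrist 0.04 [206.18181818 237.27272727]
wrist 0.02 [205.81818182 216.36363636]
wrist 0.0 [205.54545455 199.63636364]
wrist -0.014 [205.45454545 189.81818182]
 tab -0.018 0.101 [206.18181818 216.45454545]
 tab -0.018 0.134 [206.72727273 245.        ]
 tab 0.018 0.101 [206.45454545 158.45454545]
 tab 0.018 0.134 [207.09090909 178.45454545]
scene 0.04 [552.54545455 104.72727273]
scene 0.02 [552.54545455 124.18181818]
scene 0.0 [552.72727273 143.09090909]
scene -0.014 [552.72727273 156.18181818]
 tab -0.018 0.101 [571.09090909 161.45454545]
 tab -0.018 0.134 [571.27272727 130.36363636]
 tab 0.018 0.101 [535.63636364 156.18181818]
 tab 0.018 0.134 [535.09090909 125.45454545]
```

View pics/w4.png

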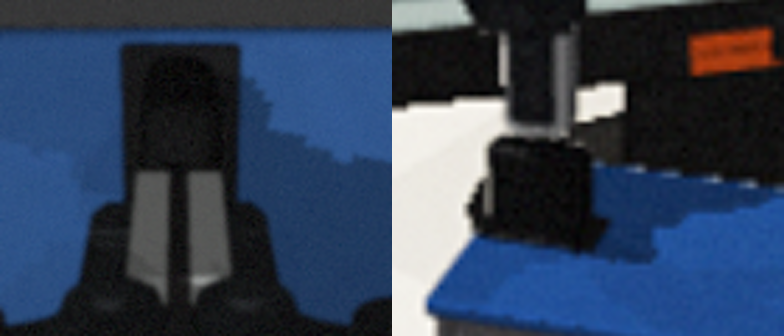

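Emit:
{"op": "send_rows", "data": {"plan": [0,0,0,0,0,0,0,0,0,0,0,0,0,0,0,0,3,0,0,0,0,0,0,3,0,0,0,0,0,0,3,0,0,0,0,0,0,3,0,0,0,0,0,0,0,0,0,0,0]}}

```text
time: 5.8
eef_pos: [0.5271, 0.0211, 0.1058]
ee_rot: [0.997, 0.081, -0.0, -0.0]
force: [0.0, -0.4, 0.1]
width: 0.499
finger_force: 0.0
```

Emit:
{"op": "send_rows", "data": {"plan": [0,0,4,0,0,0,0,0,0,0,0,0,0,-1,0,0,0,0,0,0,-1,0,0,0,0,0,0,-1,0,0,0,0,0,0,-1]}}

```text
time: 6.42
eef_pos: [0.5273, 0.0211, 0.1023]
ee_rot: [0.997, 0.081, 0.0, 0.0]
force: [-1.6, -0.0, 4.9]
width: 0.136
finger_force: 78.8
```

Emit:
{"op": "send_rows", "data": {"plan": [0,0,0,0,0,0,0,0,0,0,0,0,0,0,0,0,6,0,0,0,0,0,0,6,0,0,0,0,0,0,0,0,0,0,-0.6,0,0,0,0,0,0,-1,0,0,0,0,0,0,-1,0,0,0,0,0,0,-1]}}

```text
time: 7.42
eef_pos: [0.5273, 0.0211, 0.0901]
ee_rot: [0.997, 0.081, -0.0, -0.0]
force: [0.5, 0.2, -0.5]
width: 0.147
finger_force: 78.0
```

```bash
python3 - <<'E'
from h import *
w=arm.get_image("wrist")[60:420,100:540,::-1];s=arm.get_image("scene")[180:330,240:400,::-1]
cv2.imwrite("pics/w5.png",np.hstack([cv2.resize(w,(400,375)),cv2.resize(s,(400,375),interpolation=cv2.INTER_CUBIC)]));print(arm.state()["force"])
E
```

```text
[-0.58477335  0.43504869 -1.01382081]
```

View pics/w5.png

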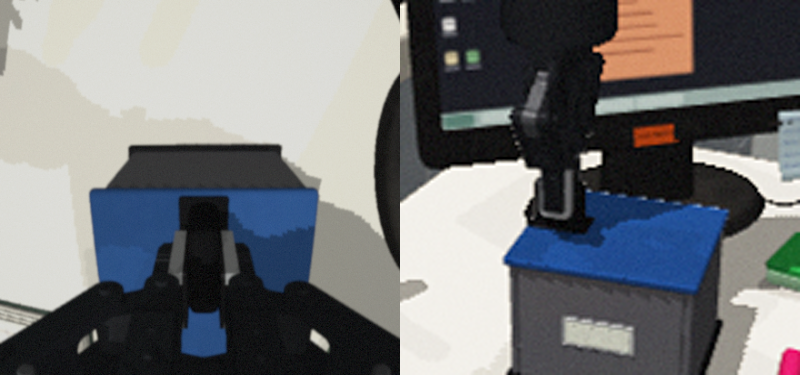

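Emit:
{"op": "send_rows", "data": {"plan": [0,0,-7,0,0.06,0,-1,0,0,-7,0,0.06,0,-1,0,0,-7,0,0.06,0,-1,0,0,-7,0,0.06,0,-1,0,0,-7,0,0.06,0,-1,0,0,0,0,0,0,-1,0,0,0,0,0,0,-1]}}

```text
time: 8.4
eef_pos: [0.5236, 0.0206, 0.1248]
ee_rot: [0.986, 0.08, 0.149, -0.012]
force: [0.2, -0.3, -2.4]
width: 0.147
finger_force: 78.1
```

Emit:
{"op": "send_rows", "data": {"plan": [9,0,-29,0,0,0,-1,12,0,-38,0,0,0,-1,12,0,-38,0,0,0,-1,0,0,0,0,0,0,-1,0,0,0,0,0,0,-1]}}

```text
time: 9.02
eef_pos: [0.5235, 0.0203, 0.2341]
ee_rot: [0.986, 0.08, 0.148, -0.012]
force: [-0.2, -0.4, -2.0]
width: 0.148
finger_force: 78.6
```

```bash
cat > bl.py <<'E'
from h import *
def blue(im):
    h=cv2.cvtColor(im,cv2.COLOR_RGB2HSV);m=cv2.inRange(h,(103,120,40),(118,255,255))
    n,l,st,c=cv2.connectedComponentsWithStats(m);i=1+np.argmax(st[1:,4]);return l==i
def lidrow(im):
    m=blue(im);ys,xs=np.where(m);r=ys.min()
    return [(int(y),int(np.where(m[y])[0].min()),int(np.where(m[y])[0].max())) for y in(r+3,r+15)]
E
python3 - <<'E'
from bl import *
print(lidrow(arm.get_image("wrist")))
s=cv2.imread("pics/w5.png")[:,:400,::-1];print([(y*.96+60,a*1.1+100,b*1.1+100) for y,a,b in lidrow(s.copy())]);print(arm.state()["force"])
E
```

```text
[(244, 200, 449), (256, 200, 447)]
[(243.35999999999999, 201.2, 447.6), (254.88, 200.10000000000002, 447.6)]
[ 0.19494081 -0.10119591 -2.82409172]
```

Emit:
{"op": "send_rows", "data": {"plan": [0,0,0,0,-0.15,0,-1,0,0,0,0,-0.15,0,-1,8,-47,0,0,0,0,-1,9,-47,0,0,0,0,-1,9,-47,0,0,0,0,-1,9,-47,0,0,0,0,-1,8,-46,0,0,0,0,-1,0,0,0,0,0,0,-1]}}

```text
time: 10.07
eef_pos: [0.5266, 0.2633, 0.233]
ee_rot: [0.996, 0.084, -0.001, -0.001]
force: [0.7, 0.0, -2.2]
width: 0.144
finger_force: 78.7
```

```bash
python3 - <<'E'
from bl import *
s=arm.state();print(s["eef_pos"],s["ee_rot"],s["force"]);print(lidrow(arm.get_image("wrist")))
im=arm.get_image("top");cv2.imwrite("pics/t2.png",im[:,:,::-1]);m=blue(im);ys,xs=np.where(m);print(xs.mean(),ys.mean())
i=cv2.cvtColor(im[230:310,240:320],cv2.COLOR_RGB2BGR)
# stamp position: dark blob in the tub
cv2.imwrite("pics/t2c.png",cv2.resize(np.hstack([im[205:325,180:340]]),None,fx=5,fy=5,interpolation=cv2.INTER_CUBIC)[:,:,::-1])
E
```

```text
[0.52663671 0.26325767 0.23304628] [ 9.96446420e-01  8.42121103e-02 -1.39077611e-03 -9.58697330e-04] [ 0.73798095  0.03996173 -2.20498598]
[(244, 200, 448), (256, 200, 448)]
122.9414395229983 257.19974446337307
```

View pics/t2c.png

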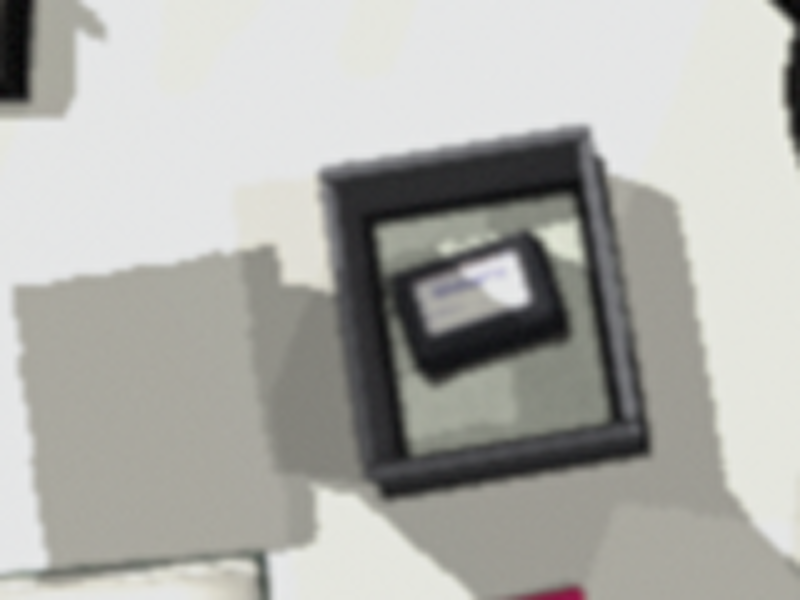

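Emit:
{"op": "send_rows", "data": {"plan": [2,5,40,0,0,0,-1,0,0,50,0,0,0,-1,0,0,50,0,0,0,-1,0,0,50,0,0,0,-1,0,0,25,0,0,0,-1,0,0,8,0,0,0,-1,0,0,3,0,0,0,-1,0,0,2,0,0,0,-1]}}

```text
time: 11.18
eef_pos: [0.532, 0.2538, 0.0078]
ee_rot: [0.997, 0.081, 0.001, -0.0]
force: [-0.2, 0.5, -2.0]
width: 0.14
finger_force: 78.6
```

```bash
python3 - <<'E'
from h import *
print(arm.state()["force"],arm.state()["eef_pos"])
f=lambda a,b:(180+a/5,205+b/5)
Q=np.array([at("top",*f(*p),.081) for p in((415,285),(515,250),(535,305),(432,335))]);print("label",Q[:,:2].tolist(),Q.mean(0))
B=np.array([at("top",*f(*p),.094) for p in((325,170),(588,130),(648,435),(375,475))]);print("rim",B[:,:2].tolist(),B.mean(0))
O=np.array([at("top",*f(*p),.081) for p in((398,275),(525,235),(562,322),(425,365))]);print("outer",O[:,:2].tolist(),O.mean(0))
E
```

```text
[-0.19555004  0.45549335 -2.02624295] [0.53197978 0.25378108 0.00775253]
label [[0.492, 0.0391], [0.506, -0.0006], [0.4839, -0.0087], [0.4721, 0.0321]] [0.4885   0.015475 0.081   ]
rim [[0.5363, 0.0739], [0.5522, -0.0299], [0.4314, -0.0534], [0.4165, 0.0521]] [0.4841   0.010675 0.094   ]
outer [[0.4961, 0.0459], [0.512, -0.0045], [0.4771, -0.0194], [0.4602, 0.0347]] [0.48635  0.014175 0.081   ]
```

Emit:
{"op": "send_rows", "data": {"plan": [0,0,3,0,0,0,-1,0,0,2,0,0,0,-1,0,0,0,0,0,0,-1]}}

```text
time: 11.55
eef_pos: [0.5315, 0.2539, 0.0021]
ee_rot: [0.997, 0.081, 0.0, -0.0]
force: [0.4, -1.2, 0.1]
width: 0.146
finger_force: 79.2
```

Contact (weight off). Let go and rise.

Emit:
{"op": "send_rows", "data": {"plan": [0,0,0,0,0,0,-0.3,0,0,0,0,0,0,-0.1,0,0,0,0,0,0,-0.1,0,0,-15,0,0,0,-0.1,0,0,-40,0,0,0,-0.1,0,0,-50,0,0,0,-0.1,0,0,-50,0,0,0,-0.1,0,0,-50,0,0,0,-0.1]}}

```text
time: 12.55
eef_pos: [0.5308, 0.2538, 0.2097]
ee_rot: [0.997, 0.081, 0.0, -0.0]
force: [1.1, 0.5, -0.1]
width: 0.453
finger_force: 0.0
```

```bash
python3 - <<'E'
from bl import *
print(arm.state()["eef_pos"])
im=arm.get_image("top");m=blue(im).astype(np.uint8);c=max(cv2.findContours(m,0,2)[0],key=cv2.contourArea)
a=cv2.approxPolyDP(cv2.convexHull(c),4,True)[:,0];print(a.tolist());print([at("top",*p,.013)[:2].tolist() for p in a.astype(float)])
E
```

```text
[0.53080676 0.25375797 0.20965833]
[[191, 235], [198, 292], [146, 301], [140, 243]]
[[0.56, 0.2022], [0.4373, 0.1824], [0.4189, 0.2906], [0.5427, 0.3106]]
```

Emit:
{"op": "send_rows", "data": {"plan": [-16,46,0,0,0,0,-1,-16,46,0,0,0,0,-1,-16,46,0,0,0,0,-1,-17,46,0,0,0,0,-1,-17,45,0,0,0,0,-1,0,0,50,0,0,0,-1,0,0,40,0,0,0,-1,0,0,0,0,0,0,-1]}}

```text
time: 13.6
eef_pos: [0.4854, 0.0143, 0.1156]
ee_rot: [0.997, 0.081, -0.002, -0.0]
force: [-0.4, 0.5, 0.8]
width: 0.002
finger_force: 0.0
```

```bash
python3 - <<'E'
from h import *
s=arm.state();print(s["eef_pos"],s["ee_rot"],s["force"],s["width"])
c=arm.get_calibration("wrist");print(proj("wrist",np.array([.4875,.015,.081]),c)-[100,60],proj("wrist",s["eef_pos"]+[0,0,.017],c)-[100,60])
w=arm.get_image("wrist")[60:420,100:540,::-1];cv2.imwrite("pics/w6.png",w)
E
```

```text
[0.48537754 0.0143408  0.11561304] [ 9.96711254e-01  8.10062024e-02 -2.15973158e-03 -8.63484726e-05] [-0.3939926   0.52583695  0.83433299] 0.0019347956063512895
[225.2 191.4] [226.3 235.1]
```

View pics/w6.png

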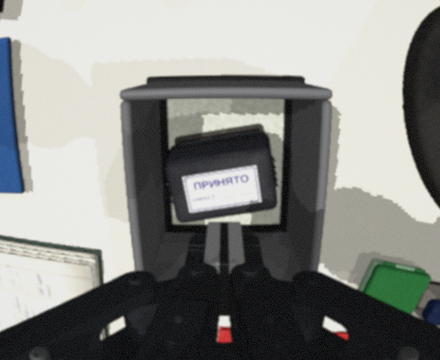

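Emit:
{"op": "send_rows", "data": {"plan": [2,-3,20,0,0,0,-1,0,0,20,0,0,0,-1,0,0,6,0,0,0,-1,0,0,3,0,0,0,-1,0,0,2,0,0,0,-1,0,0,0,0,0,0,-1]}}

```text
time: 14.4
eef_pos: [0.4889, 0.0178, 0.0663]
ee_rot: [0.997, 0.081, 0.0, 0.0]
force: [0.3, 0.7, 0.6]
width: 0.002
finger_force: 0.0
```

Emit:
{"op": "send_rows", "data": {"plan": [0,0,2,0,0,0,-1,0,0,2,0,0,0,-1,0,0,0,0,0,0,-1]}}

```text
time: 14.78
eef_pos: [0.4885, 0.0178, 0.0617]
ee_rot: [0.997, 0.081, -0.0, -0.0]
force: [-0.3, 0.6, -0.1]
width: 0.002
finger_force: 0.0
```

Emit:
{"op": "send_rows", "data": {"plan": [0,0,2,0,0,0,-1,0,0,2,0,0,0,-1,0,0,0,0,0,0,-1]}}

```text
time: 15.15
eef_pos: [0.4887, 0.0178, 0.0579]
ee_rot: [0.997, 0.081, 0.0, 0.0]
force: [-0.9, -0.5, 4.9]
width: 0.001
finger_force: 2.3
```

Emit:
{"op": "send_rows", "data": {"plan": [0,0,2,0,0,0,-1,0,0,2,0,0,0,-1,0,0,2,0,0,0,-1,0,0,2,0,0,0,-1,0,0,0,0,0,0,-1]}}

```text
time: 15.78
eef_pos: [0.4887, 0.0178, 0.0502]
ee_rot: [0.997, 0.081, 0.0, 0.0]
force: [-2.0, -0.0, 10.4]
width: 0.004
finger_force: 4.8
```

Emit:
{"op": "send_rows", "data": {"plan": [0,0,2,0,0,0,-1,0,0,1,0,0,0,-1,0,0,0,0,0,0,-1]}}

```text
time: 16.15
eef_pos: [0.4888, 0.0178, 0.0474]
ee_rot: [0.997, 0.081, 0.0, 0.0]
force: [-2.3, 0.2, 11.7]
width: 0.004
finger_force: 5.7
```

Emit:
{"op": "send_rows", "data": {"plan": [0,0,1,0,0,0,-1,0,0,0,0,0,0,-1]}}

```text
time: 16.4
eef_pos: [0.4888, 0.0179, 0.0464]
ee_rot: [0.997, 0.081, 0.0, 0.0]
force: [-2.6, -0.9, 11.9]
width: 0.0
finger_force: 6.0
```

Emit:
{"op": "send_rows", "data": {"plan": [0,0,0.7,0,0,0,-1,0,0,0,0,0,0,-1]}}

```text
time: 16.65
eef_pos: [0.4889, 0.0179, 0.0463]
ee_rot: [0.997, 0.081, 0.001, 0.0]
force: [-4.0, -0.4, 23.1]
width: 0.002
finger_force: 10.8
```

Emit:
{"op": "send_rows", "data": {"plan": [0,0,0,0,0,0,-1,0,0,0,0,0,0,-1,0,0,0,0,0,0,-1,0,0,0,0,0,0,-1,0,0,0,0,0,0,-1,0,0,0,0,0,0,-1,0,0,0,0,0,0,-1,0,0,0,0,0,0,-1]}}

```text
time: 17.65
eef_pos: [0.4889, 0.0179, 0.0463]
ee_rot: [0.997, 0.081, 0.001, 0.0]
force: [-5.8, -0.3, 22.7]
width: -0.001
finger_force: 10.7
```

Emit:
{"op": "send_rows", "data": {"plan": [0,0,0,0,0,0,-1,0,0,0,0,0,0,-1,0,0,0,0,0,0,-1,0,0,0,0,0,0,-1]}}

```text
time: 18.15
eef_pos: [0.4889, 0.0179, 0.0463]
ee_rot: [0.997, 0.081, 0.001, 0.0]
force: [-4.8, -0.7, 21.3]
width: 0.003
finger_force: 10.7
```

Steady at the stop with about 22 N; handing in.

```bash
python3 -c "
from station import arm
print(arm.finish_job())"
```

```text
the job is handed in; nothing more can be done
None
```

I handed the job in with the lid lying flat on the bare desk and the arm holding the stamp on its stop at about 22 N; the hand-in returned no verdict.

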